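# Load the drilling jig and hold its index pin out

## Task

Set the timber offcut that lies out on the open bench by the green screw box down flat inside the yellow outline on the drilling jig, lengthwise along it and fully inside the line, and let go of it; do not drop it in. Then pull the jig's black index-pin knob straight up as far as it goes and keep holding it there, so that the stop rail is free for me to slide: finish still gripping the raised knob, with the offcut still in its outline. Leave the green screw box, the spanner and the black roll of tape where they are.

Things in the scene. Friction and masses are not known exactly. Their poses are not given: they have to be found in the camera images.
- offcut: brown timber block out on the open bench, left of the jig and next to the green screw box (not one of the pieces at the back), 95 (x) x 53 (y) x 38 (z) mm, 0.1 to 0.21 kg, lying flat on the bench; origin at the centre of its underside, z up. Grasp it across the 53 mm.
- stop_jig: drilling jig fixed to the bench: dark bed 110 (x) x 258 (y) x 12 mm, origin at the centre of its underside, z up. +y half: yellow outline. -y half: 26 mm rail along y, top at z = 20 mm, with a stop plate 60 mm wide at y = -12 to -4, top z = 40.5. A blue bridge (59 x 44 mm, top z = 40) at x = 0, y = -95 carries the sprung index pin: 25 mm nut to z = 45, 19 mm barrel to z = 52, black knob above
- mark (a point): centre of the flat painted yellow outline, on the bed's top (12 mm above the bench), at x = 0, y = +65 mm of the jig; same axes as the jig. The outline's inside measures 69 (x) x 111 (y) mm: the offcut's 95 mm length lies along y, either way round, with 8 mm to spare on every side
- knob_grip (a point): centre of the black round knob (red dot on top) of the index pin: upright cylinder of 30 mm diameter and height, 15 mm above and below this point (z = 55 to 85 mm over the bench when the pin is in). Moves with the knob. Can be gripped in any direction from above
- index_knob (a joint): travel of the index pin in m, straight up: 0 = fully in its seat hole (at the start), 0.012 = its tip leaves the hole, 0.016 = fully back on its stop. A spring pulls it down with 4 N at 0, rising to 9 N at 0.016; let go, it snaps in. A green band shows on the pin under the knob when it is fully back
- screw_box: bystander: green card box of screws on the open bench, 70 x 89 x 45 mm, origin at the centre of its underside; it may stand in front of or behind the offcut
- wrench: bystander: flat steel spanner lying on the bench left of the offcut, 40 x 188 x 6 mm, origin at the centre of its underside, length along y
- insul_roll: bystander: black roll of tape lying flat, 64 x 61 x 19 mm, origin at the centre of its underside
Mind the look-alikes: they are no part of the job. Of the things that look like the offcut, the middle-sized one is meant.

How it is judged:
On the way, in this order (a step that is already met when the one before it is completed fails the run):
1. the offcut lies flat inside the yellow outline, let go and at rest (horizontal distance between offcut and mark below 0.0125 m and angle between the x axis of offcut and the y axis of mark, either way round below 0.2 rad and z of offcut in the frame of mark between -0.005 and 0.005 m and angle between offcut's own z axis and vertical below 0.1 rad and linear speed of offcut below 0.02 m/s and contact force between the fingers and offcut below 0.1 N), for 0.2 s.
2. the fingers hold the index-pin knob fully up, the offcut still in its outline (all of step 1 and value of joint index_knob above 0.0135 m and contact force between the fingers and stop_jig above 3 N), for 0.5 s.
At the end, for the whole second after the job is handed in: Offcut flat on the bed, centre within 12.5 mm and length within 0.2 rad of the outline's, at rest, not touched by the fingers; index pin pulled up more than 13.5 of its 16 mm and held by the fingers (over 3 N); each bystander within 40 mm of where it stood (all of step 2 and distance of each of screw_box, wrench, insul_roll from where it was at the start of the episode below 0.04 m); the arm keeps its last pose, push and grip.
It fails at once if a bystander is shifted by more than 40 mm (distance of any of screw_box, wrench, insul_roll from where it was at the start of the episode above 0.04 m).
It fails at once if the offcut is dropped onto the jig from more than 25 mm above its bed (horizontal distance between offcut and mark below 0.08 m and z of offcut in the frame of mark above 0.025 m and contact force between anything else and offcut below 0.05 N).
It also fails if it takes over 45 s, if anything falls off the work surface, if the arm or the gripper's body presses on something with over 40 N, if the wrist force passes 120 N, or if a joint passes its speed limit or range.

## Robot

A 6-joint arm with a two-finger parallel gripper is mounted at the origin on a cart in front of the work surface, level with it; the furniture and walls round the work are solid. World frame = base frame: x ahead of the robot, y to its left, z up, the work surface at z = 0. Lengths are in m, angles in rad, forces in N, time in s.
With the tool pointing down it reaches from about 0.3 to 0.85 m from the base axis. Payload 4.2 kg.
Tool frame: the origin (TCP) lies at the very end of the fingers, on their centre line; the grasp point (between the pads) lies 19 mm behind it; z points along the fingers, y is the line along which they close (so a half turn about z gives the same grasp; the last joint's range is limited). The gripper opens to 91 mm and grips with 3 to 60 N. Pads are 32 mm wide; open, the fingers measure 118 mm over their backs; the gripper's body (76 mm by 178 mm) begins 60 mm behind the grasp point.
Start: joints at [-1.122, 0.32, 1.565, -0, 1.257, -0.02], TCP at [0.26, -0.513, 0.214] pointing down, gripper open.
Joint ranges: [-3.11, 3.11], [-0.84, 2.01], [0.21, 2.61], [-1.34, 4.49], [0.05, 2.63], [-2.56, 2.56]. Speed limits (rad/s): [2.57, 2.57, 3.14, 3.14, 3.14, 3.14].

## Interface

Orientations are given as a unit quaternion [x, y, z, w].
In Python, from rig import * gives the robot as it stands.
- The arm moves only by the tool carry_out, never from a script. Its argument "steps" is a list of rows, each an object with "hand": the opening, from 0 (shut) to 1 (fully open); "delta_pos": the shift along the tool's x, y, z in mm, a list of three; "delta_rot": the turn, a rotation vector about the tool's x, y, z in degrees, a list of three. A call has 1 to 12 rows; each row is the pose to reach, as a shift and turn from the pose commanded when the call began, along the tool's axes at that moment; what a row does not reach only later rows make up. A row lasts 1/10 s, in which the tool goes at most 50 mm and 8.59 degrees, less where a joint would pass 70% of its speed; a pose out of reach is approached as far as the arm can. A call with a gripper value outside its range is refused whole. The fingers move at their own pace and stop on an object; "squeeze" is the grip in N (left out, the last holds). Time passes only in rows, so rows that repeat a pose let the fingers close. It gives the time, the measured TCP pose, the force, the opening and the grip force at its end, in the units of the state.
- observe(): the state, without advancing time (a new reading comes with each control period).
- grab_frame(name): name is "scene" or "side" or "wrist"; returns the picture (480x640x3 uint8, red, green, blue); there is no depth.
- get_calibration(name): a dict with "mtx" (3x3 intrinsics, pixels), "k1" (the pictures are not rectified: a ray, as slopes to the right and down, at radius r is drawn at 1 + k1 r^2 times it, then the intrinsics apply), "xyz" and "rotation" of the camera in the world. Camera axes: x right, y down, z forward; pixel columns grow to the right and rows downward; lengths in m; the calibration is good to about 2 mm. A picture is of the moment at which its call begins: read the wrist's pose just before it. get_calibration takes no time and is no camera call; for the wrist camera it gives the pose at the moment of the call.
- close_job(): hands the job in; it is judged then, once.
The state is a dict: "clock": time; "joint_positions": joint angles; "joint_velocities": joint speeds; "effort": joint torques, N m; "position": TCP position; "orientation": TCP orientation; "force": force on the tool from outside, world axes, zero at the start; "moment": the same for the moment, N m; "opening": opening from 0.0 (shut) to 1.0 (fully open); "grasp_force": force on a finger pad.
Only numpy, scipy, OpenCV 4.12 (cv2) and the standard library are available. Lean on these libraries where they do the work, as an engineer would, in place of code of your own. Each camera call takes 0.05 s, during which the arm holds its last target. There are 200 camera calls.

## Working session

There is one attempt and no reset: what is moved stays moved. The work goes in short steps, Python scripts to look and compute and a tool call to move; the robot and the scene stay as the last step left them, time stands still between calls to the robot, and variables do not carry over. Pictures are saved under pics/ and viewed, at most 10 in all, crops included, and the job is handed in when it is done.

Besides the shell and the picture viewer there is one more tool, called in YAML: its name, and indented under it one key for each argument. carry_out: Moves the arm, as the interface text tells. Its arguments: {"type":"object","properties":{"steps":{"type":"array"},"squeeze":{"type":"number"}},"required":["steps"]}

```bash
mkdir -p pics && cat > h.py <<'E'
from rig import *
import numpy as np, cv2
from scipy.spatial.transform import Rotation as R
def snap(n,f):
    c=get_calibration(n); im=grab_frame(n); cv2.imwrite('pics/'+f,im[:,:,::-1]); return im,c
def rot(c):
    r=np.array(c['rotation'],float); return r if r.shape==(3,3) else R.from_quat(r).as_matrix()
def px2w(c,uv,z):
    K=np.array(c['mtx']); k=c['k1']; out=[]
    for u,v in uv:
        d=np.array([(u-K[0,2])/K[0,0],(v-K[1,2])/K[1,1]]); s=d.copy()
        for _ in range(20): s=d/(1+k*(s@s))
        w=rot(c)@np.array([s[0],s[1],1]); p=np.array(c['xyz']); out.append(p+w*(z-p[2])/w[2])
    return np.array(out)
def w2px(c,P):
    K=np.array(c['mtx']); q=(np.atleast_2d(P)-c['xyz'])@rot(c); s=q[:,:2]/q[:,2:]
    s=s*(1+c['k1']*(s**2).sum(1,keepdims=True)); return s*[K[0,0],K[1,1]]+[K[0,2],K[1,2]]
E
python3 - <<'E'
from h import *
for n in('scene','side'):
    im,c=snap(n,n+'0.png'); print(n,c)
print(observe())
E
```

```text
scene {'mtx': array([[615.75517166,   0.        , 315.6728005 ],
       [  0.        , 615.75517166, 237.23625133],
       [  0.        ,   0.        ,   1.        ]]), 'k1': -0.11407661081712808, 'xyz': array([-0.61548566,  1.06589153,  0.73838714]), 'rotation': array([-0.42783719,  0.73524181, -0.45764297,  0.25872329])}
side {'mtx': array([[435.36425544,   0.        , 321.65264235],
       [  0.        , 435.36425544, 244.61632806],
       [  0.        ,   0.        ,   1.        ]]), 'k1': 0.03363029627129566, 'xyz': array([ 0.57303482, -0.46366174,  0.45575761]), 'rotation': array([ 0.84330978,  0.00636456, -0.00357837, -0.53737818])}
{'clock': 0.1, 'joint_positions': array([-1.12202516e+00,  3.20210435e-01,  1.56552015e+00, -5.57799521e-06,
        1.25742010e+00, -2.00006301e-02]), 'joint_velocities': array([-4.26975392e-04, -1.59146813e-03, -4.79456550e-03,  1.39358807e-03,
        6.78626207e-05,  5.54506117e-04]), 'effort': array([-1.68959509e-04, -4.13332844e+01, -2.32510453e+01,  7.28204590e-02,
        4.22180048e-02, -4.39132157e-05]), 'position': array([ 0.25958569, -0.51257134,  0.21322876]), 'orientation': array([ 9.72656652e-01,  2.32246486e-01, -1.68324713e-04, -7.60616900e-04]), 'force': array([-0.15003618,  0.19686671,  0.61529222]), 'moment': array([ 0.01765646, -0.02580155, -0.01948534]), 'grasp_force': 0.0, 'opening': 0.9979893925901457}
```

View pics/scene0.png

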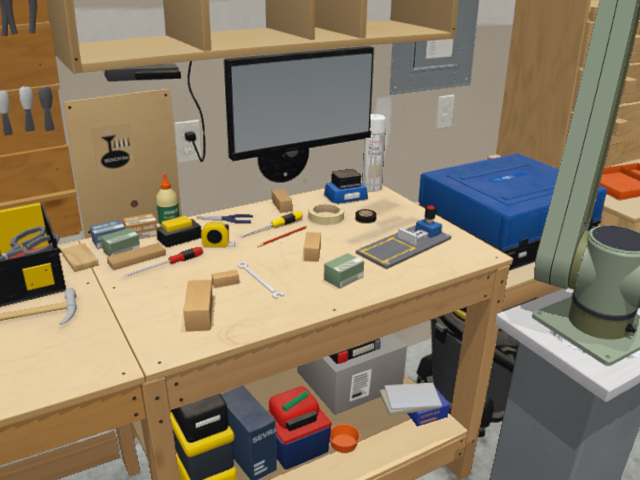

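View pics/side0.png

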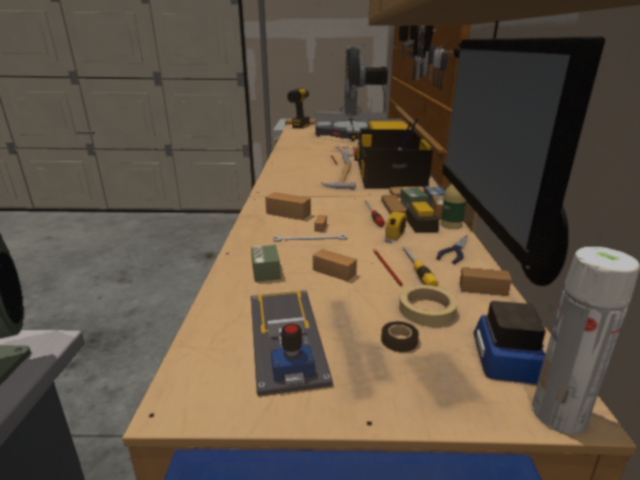

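The scene view shows the offcut at about (312,246), right behind the green box (345,268), with the jig at (405,243). In the side view the offcut is at (334,264), the box at (265,262), and the jig corners are near (251,295), (309,291), (328,382) and (258,390).

```bash
python3 - <<'E'
from h import *
c=get_calibration('side'); s=get_calibration('scene')
print('jig',px2w(c,[(251,295),(309,291),(328,382),(258,390)],.012).round(3))
print('off',px2w(c,[(334,263)],.025).round(3),px2w(s,[(313,246)],.02).round(3))
print('box',px2w(c,[(265,262)],.03).round(3),px2w(s,[(344,268)],.03).round(3))
print('knob',px2w(c,[(291,331)],.085).round(3),px2w(s,[(431,208)],.085).round(3))
print('wrench',px2w(c,[(275,239),(346,238)],.003).round(3),'roll',px2w(c,[(400,335)],.01).round(3))
w=get_calibration('wrist');st=observe()
Rt=R.from_quat(st['orientation']);print('cam in tool',Rt.inv().apply(w['xyz']-st['position']),(Rt.inv().as_matrix()@rot(w)).round(2),w['mtx'][0,0])
print(Rt.as_matrix().round(3))
a=cv2.imread('pics/side0.png')[230:400,230:450]; cv2.imwrite('pics/s1.png',cv2.resize(a,None,fx=3.5,fy=3.5,interpolation=2))
E
```

```text
jig [[0.426 0.256 0.012]
 [0.538 0.272 0.012]
 [0.575 0.022 0.012]
 [0.477 0.005 0.012]]
off [[0.588 0.368 0.025]] [[0.585 0.371 0.02 ]]
box [[0.441 0.36  0.03 ]] [[0.436 0.373 0.03 ]]
knob [[0.523 0.042 0.085]] [[0.515 0.052 0.085]]
wrench [[0.441 0.539 0.003]
 [0.621 0.549 0.003]] roll [[0.696 0.137 0.01 ]]
cam in tool [ 0.0744811   0.00074291 -0.17196498] [[ 0.   -0.96 -0.26]
 [ 1.    0.   -0.  ]
 [ 0.   -0.26  0.96]] 408.36757586384977
[[ 0.892  0.452 -0.001]
 [ 0.452 -0.892  0.001]
 [ 0.    -0.002 -1.   ]]
```

View pics/s1.png

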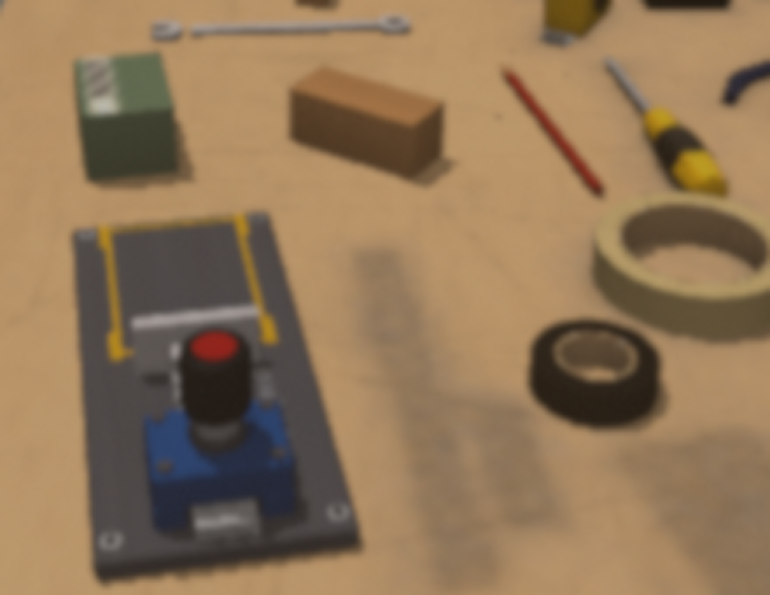

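The crop shows a brown offcut with its top corners near (322,68), (443,103), (413,125) and (290,92). It also shows the knob with the red dot at (214,346), and the jig's outline half is away from the camera.

```bash
cat >> h.py <<'E'
def ang(v): return np.degrees(np.arctan2(v[1],v[0]))
def plan(p,yaw):
    "tool down, tool x axis at world yaw deg; print delta in tool axes"
    st=observe(); Rt=R.from_quat(st['orientation'])
    c,s=np.cos(np.radians(yaw)),np.sin(np.radians(yaw))
    T=R.from_matrix(np.array([[c,s,0],[s,-c,0],[0,0,-1]]))
    print('pos mm',(Rt.inv().apply(np.array(p)-st['position'])*1e3).round(1),'rot',np.degrees((Rt.inv()*T).as_rotvec()).round(2),'t',st['clock'],'at',st['position'].round(4))
E
python3 - <<'E'
from h import *
c=get_calibration('side')
f=lambda l:[(230+u/3.5,230+v/3.5) for u,v in l]
o=px2w(c,f([(322,68),(443,103),(413,125),(290,92)]),.038);print(o.round(3),o.mean(0),ang(o[1]-o[0]),ang(o[2]-o[3]))
j=px2w(c,f([(75,232),(268,213),(360,540),(97,568)]),.012);print(j.round(3),j.mean(0),ang(j[0]-j[3]),ang(j[1]-j[2]))
m=px2w(c,f([(105,232),(240,220),(270,338),(118,355)]),.012);print(m.mean(0))
y=ang(o[1]-o[0]); plan([.53,.34,.23],y);plan([.53,.34,.23],-10);
E
```

```text
[[0.561 0.407 0.038]
 [0.635 0.36  0.038]
 [0.616 0.331 0.038]
 [0.542 0.373 0.038]] [0.5887522  0.36769032 0.038     ] -32.885853481165285 -29.80360946553766
[[0.428 0.251 0.012]
 [0.533 0.273 0.012]
 [0.582 0.017 0.012]
 [0.478 0.    0.012]] [0.50525957 0.13539433 0.012     ] 101.15037426269835 100.9179937763706
[0.49214296 0.20293249 0.012     ]
pos mm [ 626.4 -638.5  -15.8] rot [-8.000e-02  5.000e-02  5.974e+01] t 0.1 at [ 0.2596 -0.5126  0.2132]
pos mm [ 626.4 -638.5  -15.8] rot [-9.000e-02  3.000e-02  3.686e+01] t 0.1 at [ 0.2596 -0.5126  0.2132]
```

carry_out:
  steps:
    - {"hand": 1, "delta_pos": [36, -33, -2], "delta_rot": [0, 0, -8]}
    - {"hand": 1, "delta_pos": [72, -66, -4], "delta_rot": [0, 0, -16]}
    - {"hand": 1, "delta_pos": [108, -99, -6], "delta_rot": [0, 0, -24]}
    - {"hand": 1, "delta_pos": [144, -132, -8], "delta_rot": [0, 0, -32]}
    - {"hand": 1, "delta_pos": [180, -165, -10], "delta_rot": [0, 0, -40]}
    - {"hand": 1, "delta_pos": [216, -198, -12], "delta_rot": [0, 0, -48]}
    - {"hand": 1, "delta_pos": [252, -231, -14], "delta_rot": [0, 0, -56]}
    - {"hand": 1, "delta_pos": [288, -264, -16], "delta_rot": [0, 0, -64]}
    - {"hand": 1, "delta_pos": [324, -297, -16], "delta_rot": [0, 0, -72]}
    - {"hand": 1, "delta_pos": [360, -330, -16], "delta_rot": [0, 0, -80]}
    - {"hand": 1, "delta_pos": [396, -363, -16], "delta_rot": [0, 0, -88]}
    - {"hand": 1, "delta_pos": [432, -396, -16], "delta_rot": [0, 0, -96]}

```text
clock: 1.3
position: [0.4663, 0.0375, 0.2298]
orientation: [0.476, 0.88, -0.0, 0.0]
force: [1.1, -0.7, -0.1]
opening: 1.001
grasp_force: 0.0
```

```bash
python3 - <<'E'
from h import *
plan([.588,.368,.22],149)
print(observe()['joint_positions'])
E
```

```text
pos mm [209.9 282.8   9.7] rot [-2.000e-02  1.000e-02 -2.579e+01] t 1.3 at [0.4663 0.0375 0.2298]
[ 5.58986221e-02  1.39420570e-01  1.76641732e+00 -3.21938936e-04
  1.23591380e+00 -5.23574977e-01]
```

carry_out:
  steps:
    - {"hand": 1, "delta_pos": [26, 35, 0], "delta_rot": [0, 0, -4]}
    - {"hand": 1, "delta_pos": [52, 70, 0], "delta_rot": [0, 0, -8]}
    - {"hand": 1, "delta_pos": [78, 105, 2], "delta_rot": [0, 0, -12]}
    - {"hand": 1, "delta_pos": [104, 140, 4], "delta_rot": [0, 0, -16]}
    - {"hand": 1, "delta_pos": [130, 175, 6], "delta_rot": [0, 0, -20]}
    - {"hand": 1, "delta_pos": [156, 210, 8], "delta_rot": [0, 0, -23]}
    - {"hand": 1, "delta_pos": [182, 245, 10], "delta_rot": [0, 0, -26]}
    - {"hand": 1, "delta_pos": [200, 270, 10], "delta_rot": [0, 0, -26]}
    - {"hand": 1, "delta_pos": [210, 283, 10], "delta_rot": [0, 0, -26]}
    - {"hand": 1, "delta_pos": [210, 283, 10], "delta_rot": [0, 0, -26]}

```text
clock: 2.3
position: [0.59, 0.3674, 0.2182]
orientation: [0.267, 0.964, -0.0, -0.001]
force: [0.4, -0.8, 0.1]
opening: 1.004
grasp_force: 0.0
```

```bash
python3 - <<'E'
from h import *
im,c=snap('wrist','w1.png'); print(c['xyz'],c['rotation'])
E
```

```text
[0.52701864 0.40518463 0.39029201] [0.86255074 0.48828792 0.06528093 0.11541025]
```

View pics/w1.png

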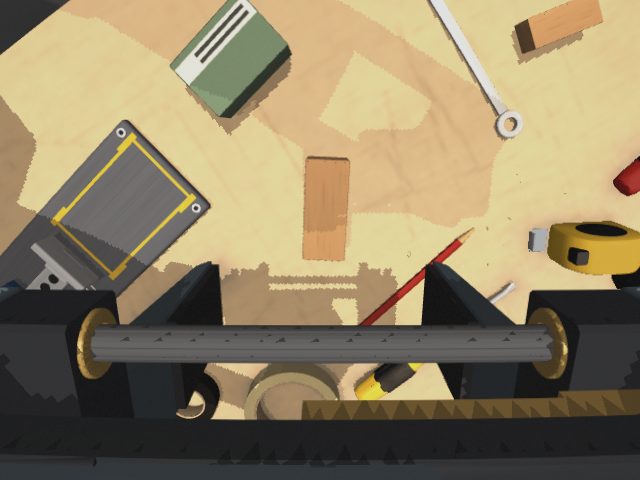

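The wrist view shows the offcut's top corners near (306,158), (350,159), (345,261) and (303,260). The yellow outline's corners are near (128,140), (199,208), (115,275) and (58,217), and the two bed corners are at (126,121) and (211,207).

```bash
python3 - <<'E'
from h import *
c=get_calibration('wrist')
o=px2w(c,[(306,158),(350,159),(345,261),(303,260)],.038);print(o.round(3),o.mean(0),ang(o[1]-o[2]),ang(o[0]-o[3]),np.linalg.norm(o[1]-o[2]),np.linalg.norm(o[1]-o[0]))
b=px2w(c,[(126,121),(211,207)],.012);print(b.round(4),ang(b[1]-b[0]))
# refine outline: yellow mask contour rect
im=cv2.imread('pics/w1.png');h=cv2.cvtColor(im,cv2.COLOR_BGR2HSV)
m=cv2.inRange(h,(20,150,120),(32,255,255));m[:,230:]=0;m[:110]=0;m[290:]=0
v,u=np.nonzero(m);P=px2w(c,list(zip(u,v)),.012)[:,:2]
r=cv2.minAreaRect(P.astype(np.float32)*1000);print(len(u),r)
plan([*o.mean(0)[:2],.012],149)
E
```

```text
[[0.541 0.379 0.038]
 [0.561 0.411 0.038]
 [0.638 0.361 0.038]
 [0.617 0.329 0.038]] [0.58930141 0.36993953 0.038     ] 147.13837902088304 146.69096476180334 0.09138910968731735 0.03746215652143401
[[0.4294 0.2554 0.012 ]
 [0.5345 0.2765 0.012 ]] 11.348251084760332
1448 ((491.56903076171875, 201.4554901123047), (81.14799499511719, 123.4044189453125), 11.139436721801758)
pos mm [  2.4   3.8 206.7] rot [-0.12 -0.04 -0.07] t 2.35 at [0.5897 0.3658 0.2187]
```

```bash
python3 - <<'E'
from h import *
im=cv2.imread('pics/w1.png');cv2.imwrite('pics/w1c.png',cv2.resize(im[140:280,260:400],None,fx=4,fy=4,interpolation=2))
c=get_calibration('side')
b=px2w(c,[(348,281.4)],0)[0]
for z in(.03,.038,.045,.053,.06): print(z,w2px(c,b+[0,0,z]))
w=get_calibration('wrist')
def box(cx,L,W,H,yaw):
    r=R.from_euler('z',yaw,degrees=True).as_matrix()
    P=np.array([[a*L/2,b*W/2,h] for h in(0,H) for a,b in((1,1),(1,-1),(-1,-1),(-1,1))])
    return P@r.T+[*cx,0]
for W,H in((.053,.038),(.038,.053)):
    for cc in(w,c): print(W,H,w2px(cc,box((.589,.370),.095,W,H,147)).round(0).tolist())
E
```

```text
0.03 [[348.37878844 268.76741475]]
0.038 [[348.48184996 265.33925109]]
0.045 [[348.57275614 262.31856905]]
0.053 [[348.67749156 258.84201732]]
0.06 [[348.76988205 255.77847881]]
0.053 0.038 [[299.0, 152.0], [356.0, 154.0], [350.0, 251.0], [297.0, 249.0], [297.0, 155.0], [359.0, 157.0], [353.0, 263.0], [295.0, 261.0]]
0.053 0.038 [[310.0, 272.0], [323.0, 262.0], [359.0, 274.0], [347.0, 284.0], [309.0, 256.0], [323.0, 247.0], [360.0, 258.0], [347.0, 268.0]]
0.038 0.053 [[307.0, 153.0], [348.0, 154.0], [343.0, 251.0], [305.0, 249.0], [305.0, 156.0], [351.0, 158.0], [346.0, 268.0], [302.0, 267.0]]
0.038 0.053 [[312.0, 270.0], [321.0, 264.0], [358.0, 275.0], [349.0, 282.0], [311.0, 249.0], [321.0, 242.0], [359.0, 253.0], [349.0, 260.0]]
```

View pics/w1c.png

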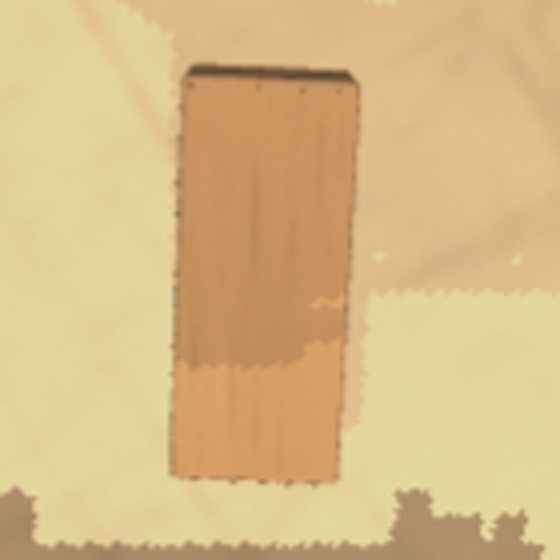

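The crop shows the block's top about 42 px by 104 px, so about 37 mm wide rather than 53. It may be a look-alike, so I'll measure the other candidates.

```bash
python3 - <<'E'
from h import *
a=cv2.imread('pics/scene0.png')
t1=cv2.resize(a[180:335,170:370],None,fx=4,fy=3.8,interpolation=2)[:592]
cv2.imwrite('pics/s2.png',t1)
c=get_calibration('side')
for n,p in dict(big=(288,208),small=(320,223),this=(334,264),back=(485,281)).items(): print(n,px2w(c,[p],.02).round(3))
s=get_calibration('scene')
for n,p in dict(big=(198,303),small=(225,278),this=(312,246),back=(282,200)).items(): print(n,px2w(s,[p],.02).round(3))
E
```

```text
big [[0.459 0.72  0.02 ]]
small [[0.553 0.607 0.02 ]]
this [[0.588 0.372 0.02 ]]
back [[0.889 0.304 0.02 ]]
big [[0.472 0.721 0.02 ]]
small [[0.543 0.629 0.02 ]]
this [[0.586 0.374 0.02 ]]
back [[0.886 0.305 0.02 ]]
```

View pics/s2.png

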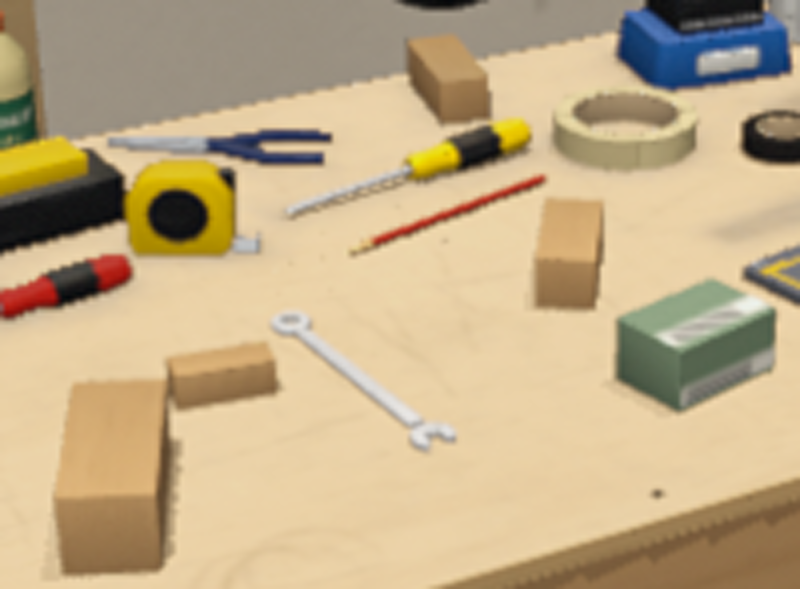

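The scene crop shows three similar blocks: a big one at (112,475), a small one at (222,375) and a middle one at (570,252) beside the green box. I take the middle one as the offcut. The gripper's reading will show its real width.

carry_out:
  squeeze: 25
  steps:
    - {"hand": 1, "delta_pos": [2, 3, 45], "delta_rot": [0, 0, 2]}
    - {"hand": 1, "delta_pos": [2, 3, 90], "delta_rot": [0, 0, 2]}
    - {"hand": 1, "delta_pos": [2, 3, 130], "delta_rot": [0, 0, 2]}
    - {"hand": 1, "delta_pos": [2, 3, 165], "delta_rot": [0, 0, 2]}
    - {"hand": 1, "delta_pos": [2, 3, 190], "delta_rot": [0, 0, 2]}
    - {"hand": 1, "delta_pos": [2, 3, 204], "delta_rot": [0, 0, 2]}
    - {"hand": 1, "delta_pos": [2, 3, 208], "delta_rot": [0, 0, 2]}
    - {"hand": 1, "delta_pos": [2, 3, 208], "delta_rot": [0, 0, 2]}

```text
clock: 3.15
position: [0.5902, 0.3686, 0.0126]
orientation: [0.285, 0.958, 0.0, 0.0]
force: [0.3, 0.1, -0.2]
opening: 0.999
grasp_force: 0.0
```

carry_out:
  steps:
    - {"hand": 0, "delta_pos": [0, 0, 0], "delta_rot": [0, 0, 0]}
    - {"hand": 0, "delta_pos": [0, 0, 0], "delta_rot": [0, 0, 0]}
    - {"hand": 0, "delta_pos": [0, 0, 0], "delta_rot": [0, 0, 0]}
    - {"hand": 0, "delta_pos": [0, 0, 0], "delta_rot": [0, 0, 0]}
    - {"hand": 0, "delta_pos": [0, 0, 0], "delta_rot": [0, 0, 0]}
    - {"hand": 0, "delta_pos": [0, 0, 0], "delta_rot": [0, 0, 0]}
    - {"hand": 0, "delta_pos": [0, 0, 0], "delta_rot": [0, 0, 0]}
    - {"hand": 0, "delta_pos": [0, 0, 0], "delta_rot": [0, 0, 0]}

```text
clock: 3.95
position: [0.59, 0.3692, 0.0119]
orientation: [0.285, 0.958, 0.0, 0.0]
force: [0.3, 0.9, 0.1]
opening: 0.414
grasp_force: 25.0
```

```bash
python3 - <<'E'
from h import *
s=get_calibration('scene')
f=lambda l:[(170+u/4,180+v/3.8) for u,v in l]
def meas(n,top,bot):  # bot: ground point under top[3]
    b=px2w(s,f([bot]),0)[0]; t=np.array(f([top[3]])[0])
    z=min(np.arange(.01,.09,.001),key=lambda z:np.linalg.norm(w2px(s,b+[0,0,z])[0]-t))
    P=px2w(s,f(top),z); print(n,'H',z.round(3),'edges',[np.linalg.norm(P[i]-P[i-1]).round(3) for i in range(4)],P.mean(0).round(3))
meas('big',[(75,382),(168,382),(160,497),(57,495)],(62,568))
meas('this',[(547,200),(603,203),(597,255),(537,250)],(537,303))
meas('small',[(168,357),(272,343),(275,362),(175,379)],(178,406))
meas('back',[(408,40),(458,37),(490,80),(442,85)],(445,120))
E
```

```text
big H 0.047 edges [np.float64(0.119), np.float64(0.051), np.float64(0.121), np.float64(0.053)] [0.461 0.721 0.047]
this H 0.039 edges [np.float64(0.074), np.float64(0.036), np.float64(0.076), np.float64(0.038)] [0.584 0.373 0.039]
small H 0.019 edges [np.float64(0.028), np.float64(0.062), np.float64(0.024), np.float64(0.059)] [0.558 0.621 0.019]
back H 0.029 edges [np.float64(0.095), np.float64(0.038), np.float64(0.091), np.float64(0.036)] [0.895 0.299 0.029]
```

The gripper stopped at 38 mm, so the block is about 95 x 38 x 38 mm, narrower than the sheet says. Its position, height, length and middle size all match the offcut, so I'll carry on with it.

carry_out:
  steps:
    - {"hand": 0, "delta_pos": [0, 0, -20], "delta_rot": [0, 0, 0]}
    - {"hand": 0, "delta_pos": [0, 0, -50], "delta_rot": [0, 0, 0]}
    - {"hand": 0, "delta_pos": [0, 0, -80], "delta_rot": [0, 0, 0]}
    - {"hand": 0, "delta_pos": [0, 0, -80], "delta_rot": [0, 0, 0]}

```text
clock: 4.35
position: [0.5924, 0.3705, 0.0966]
orientation: [0.285, 0.958, 0.003, 0.003]
force: [0.6, -0.1, 0.2]
opening: 0.418
grasp_force: 25.0
```

```bash
python3 - <<'E'
from h import *
plan([.4922,.2017,.0935],101); print(observe()['opening'],observe()['grasp_force'])
E
```

```text
pos mm [  -8.4 -196.1    1.6] rot [5.300e-01 3.000e-02 4.586e+01] t 4.35 at [0.5924 0.3705 0.0966]
0.4175102941295107 24.99982863664627
```

carry_out:
  steps:
    - {"hand": 0, "delta_pos": [-1, -30, 0], "delta_rot": [0, 0, 6]}
    - {"hand": 0, "delta_pos": [-2, -60, 0], "delta_rot": [0, 0, 12]}
    - {"hand": 0, "delta_pos": [-4, -90, 0], "delta_rot": [0, 0, 18]}
    - {"hand": 0, "delta_pos": [-5, -120, 0], "delta_rot": [0, 0, 24]}
    - {"hand": 0, "delta_pos": [-6, -150, 0], "delta_rot": [0, 0, 30]}
    - {"hand": 0, "delta_pos": [-7, -175, 0], "delta_rot": [0, 0, 36]}
    - {"hand": 0, "delta_pos": [-8, -190, 0], "delta_rot": [0, 0, 42]}
    - {"hand": 0, "delta_pos": [-8, -194, 0], "delta_rot": [0, 0, 46]}
    - {"hand": 0, "delta_pos": [-8, -194, 0], "delta_rot": [0, 0, 46]}
    - {"hand": 0, "delta_pos": [-8, -194, 0], "delta_rot": [0, 0, 46]}
    - {"hand": 0, "delta_pos": [-8, -194, 0], "delta_rot": [0, 0, 46]}

```text
clock: 5.45
position: [0.4906, 0.2025, 0.0915]
orientation: [0.637, 0.771, -0.0, -0.0]
force: [0.9, -0.3, -0.5]
opening: 0.414
grasp_force: 25.0
```

```bash
python3 - <<'E'
from h import *
plan([.4922,.2017,.025],101); snap('wrist','w2.png')
E
```

```text
pos mm [-1.1  1.5 66.5] rot [-0.03  0.01 -0.06] t 5.45 at [0.4906 0.2025 0.0915]
```

View pics/w2.png

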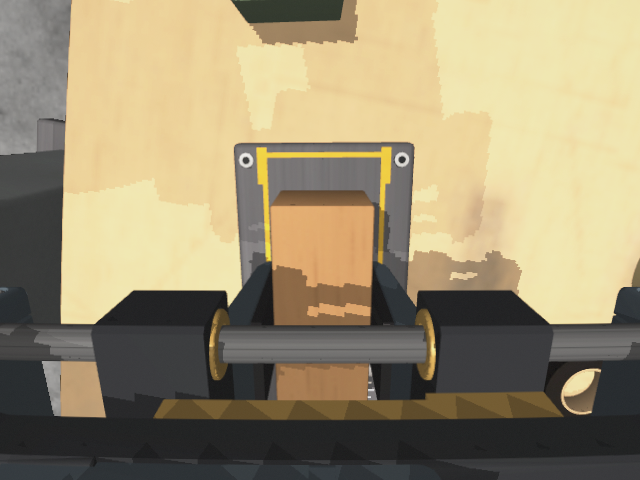

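The block is held squarely. Its far top edge is at row 207 (columns 272–374), and the outline's far line is at row 155, spanning columns 257–391.

```bash
python3 - <<'E'
from h import *
c=get_calibration('wrist'); st=observe(); t=R.from_quat(st['orientation'])
for n,p,z in(('blocktop',[(272,206),(374,206)],.1175),('blockbot',[(281,192),(364,192)],.0795),('line',[(257,155),(391,155)],.012),('bed',[(236,143),(413,143)],.012)):
    P=px2w(c,p,z); print(n,((P-st['position'])@t.as_matrix()*1e3).round(1).tolist())
E
```

```text
blocktop [[46.2, -17.6, -25.9], [46.2, 19.4, -25.9]]
blockbot [[45.4, -18.0, 12.1], [45.5, 19.6, 12.1]]
line [[57.7, -38.8, 79.6], [57.7, 42.5, 79.6]]
bed [[64.8, -51.2, 79.6], [64.9, 55.5, 79.5]]
```

carry_out:
  steps:
    - {"hand": 0, "delta_pos": [0, 1, 20], "delta_rot": [0, 0, 0]}
    - {"hand": 0, "delta_pos": [0, 1, 40], "delta_rot": [0, 0, 0]}
    - {"hand": 0, "delta_pos": [0, 1, 55], "delta_rot": [0, 0, 0]}
    - {"hand": 0, "delta_pos": [0, 1, 62], "delta_rot": [0, 0, 0]}
    - {"hand": 0, "delta_pos": [0, 1, 65], "delta_rot": [0, 0, 0]}
    - {"hand": 0, "delta_pos": [0, 1, 66], "delta_rot": [0, 0, 0]}
    - {"hand": 0, "delta_pos": [0, 1, 66.5], "delta_rot": [0, 0, 0]}
    - {"hand": 0, "delta_pos": [0, 1, 67], "delta_rot": [0, 0, 0]}
    - {"hand": 0, "delta_pos": [0, 1, 67], "delta_rot": [0, 0, 0]}

```text
clock: 6.4
position: [0.4918, 0.2025, 0.0254]
orientation: [0.637, 0.771, 0.0, 0.0]
force: [-0.4, -0.8, -1.2]
opening: 0.413
grasp_force: 25.0
```

carry_out:
  steps:
    - {"hand": 0, "delta_pos": [0, 0, 0.5], "delta_rot": [0, 0, 0]}
    - {"hand": 0, "delta_pos": [0, 0, 1], "delta_rot": [0, 0, 0]}
    - {"hand": 0, "delta_pos": [0, 0, 1.5], "delta_rot": [0, 0, 0]}
    - {"hand": 0, "delta_pos": [0, 0, 1.5], "delta_rot": [0, 0, 0]}
    - {"hand": 0, "delta_pos": [0, 0, 1.5], "delta_rot": [0, 0, 0]}

```text
clock: 6.9
position: [0.4916, 0.2024, 0.0239]
orientation: [0.637, 0.771, 0.0, 0.0]
force: [-1.7, -0.1, 4.9]
opening: 0.413
grasp_force: 25.0
```

The block touches the bed with 5 N. I'll let go and back straight up.

carry_out:
  steps:
    - {"hand": 0.8, "delta_pos": [0, 0, 0], "delta_rot": [0, 0, 0]}
    - {"hand": 0.8, "delta_pos": [0, 0, 0], "delta_rot": [0, 0, 0]}
    - {"hand": 0.8, "delta_pos": [0, 0, 0], "delta_rot": [0, 0, 0]}
    - {"hand": 0.8, "delta_pos": [0, 0, 0], "delta_rot": [0, 0, 0]}
    - {"hand": 0.8, "delta_pos": [0, 0, -10], "delta_rot": [0, 0, 0]}
    - {"hand": 0.8, "delta_pos": [0, 0, -40], "delta_rot": [0, 0, 0]}
    - {"hand": 0.8, "delta_pos": [0, 0, -80], "delta_rot": [0, 0, 0]}
    - {"hand": 0.8, "delta_pos": [0, 0, -120], "delta_rot": [0, 0, 0]}
    - {"hand": 0.8, "delta_pos": [0, 0, -150], "delta_rot": [0, 0, 0]}
    - {"hand": 0.8, "delta_pos": [0, 0, -150], "delta_rot": [0, 0, 0]}

```text
clock: 7.9
position: [0.4943, 0.2035, 0.1789]
orientation: [0.637, 0.771, 0.005, 0.003]
force: [0.0, -0.7, -0.1]
opening: 0.8
grasp_force: 0.0
```

```bash
python3 - <<'E'
from h import *
# knob at jig (0,-95): from mark 160 mm along -y (yaw 101.1)
plan([.4922+.16*.1925,.2017-.16*.981,.175],101)
E
```

```text
pos mm [-161.3   -1.8    3.6] rot [ 0.61 -0.11 -0.14] t 7.9 at [0.4943 0.2035 0.1789]
```

carry_out:
  steps:
    - {"hand": 0.8, "delta_pos": [-40, 0, 0], "delta_rot": [0, 0, 0]}
    - {"hand": 0.8, "delta_pos": [-80, 0, 0], "delta_rot": [0, 0, 0]}
    - {"hand": 0.8, "delta_pos": [-120, 0, 0], "delta_rot": [0, 0, 0]}
    - {"hand": 0.8, "delta_pos": [-150, 0, 0], "delta_rot": [0, 0, 0]}
    - {"hand": 0.8, "delta_pos": [-160, 0, 0], "delta_rot": [0, 0, 0]}
    - {"hand": 0.8, "delta_pos": [-160, 0, 0], "delta_rot": [0, 0, 0]}
    - {"hand": 0.8, "delta_pos": [-160, 0, 0], "delta_rot": [0, 0, 0]}

```text
clock: 8.6
position: [0.5213, 0.0461, 0.1731]
orientation: [0.637, 0.771, -0.0, -0.001]
force: [-0.3, 0.3, 0.6]
opening: 0.798
grasp_force: 0.0
```

```bash
python3 - <<'E'
from h import *
snap('wrist','w3.png'); print(observe()['position'])
E
```

```text
[0.52130688 0.04636267 0.1732256 ]
```

View pics/w3.png

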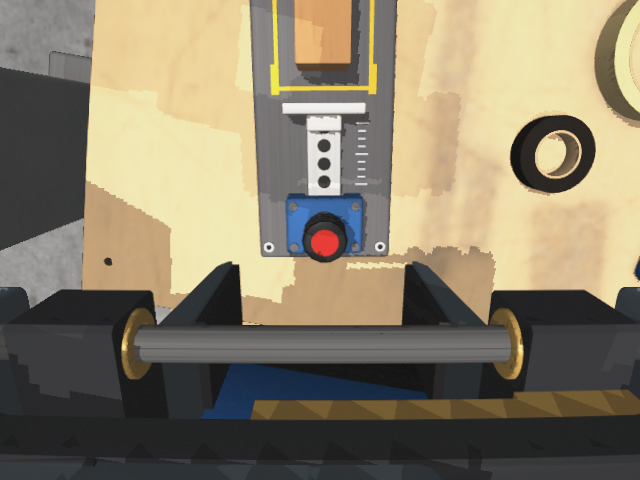

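The block lies inside the outline, its near end at row 67 with the near yellow line at row 90. The knob's red dot is at (324,242).

```bash
python3 - <<'E'
from h import *
c=get_calibration('wrist'); st=observe(); t=R.from_quat(st['orientation'])
for n,p,z in(('blocktop',[(295,63),(351,64)],.05),('blockbot',[(297,69),(351,69)],.012),('line',[(273,89),(376,89)],.012),('knob',[(324,242)],.085)):
    P=px2w(c,p,z); print(n,((P-st['position'])@t.as_matrix()*1e3).round(1).tolist())
E
```

```text
blocktop [[116.3, -17.6, 123.3], [115.7, 20.2, 123.3]]
blockbot [[117.4, -18.5, 161.3], [117.5, 22.9, 161.3]]
line [[102.9, -37.2, 161.3], [103.0, 42.5, 161.3]]
knob [[0.5, 2.0, 88.2]]
```

carry_out:
  squeeze: 40
  steps:
    - {"hand": 0.8, "delta_pos": [0, 2, 30], "delta_rot": [0, 0, 0]}
    - {"hand": 0.8, "delta_pos": [0, 2, 60], "delta_rot": [0, 0, 0]}
    - {"hand": 0.8, "delta_pos": [0, 2, 90], "delta_rot": [0, 0, 0]}
    - {"hand": 0.8, "delta_pos": [0, 2, 110], "delta_rot": [0, 0, 0]}
    - {"hand": 0.8, "delta_pos": [0, 2, 118], "delta_rot": [0, 0, 0]}
    - {"hand": 0.8, "delta_pos": [0, 2, 120], "delta_rot": [0, 0, 0]}
    - {"hand": 0.8, "delta_pos": [0, 2, 120], "delta_rot": [0, 0, 0]}
    - {"hand": 0, "delta_pos": [0, 2, 120], "delta_rot": [0, 0, 0]}
    - {"hand": 0, "delta_pos": [0, 2, 120], "delta_rot": [0, 0, 0]}
    - {"hand": 0, "delta_pos": [0, 2, 120], "delta_rot": [0, 0, 0]}
    - {"hand": 0, "delta_pos": [0, 2, 120], "delta_rot": [0, 0, 0]}
    - {"hand": 0, "delta_pos": [0, 2, 120], "delta_rot": [0, 0, 0]}

```text
clock: 9.85
position: [0.5237, 0.0456, 0.0537]
orientation: [0.637, 0.771, 0.0, 0.0]
force: [-0.3, -0.3, 0.4]
opening: 0.391
grasp_force: 0.0
```

carry_out:
  steps:
    - {"hand": 0, "delta_pos": [0, 0, 0], "delta_rot": [0, 0, 0]}
    - {"hand": 0, "delta_pos": [0, 0, 0], "delta_rot": [0, 0, 0]}
    - {"hand": 0, "delta_pos": [0, 0, 0], "delta_rot": [0, 0, 0]}

```text
clock: 10.15
position: [0.5231, 0.0455, 0.0535]
orientation: [0.637, 0.771, -0.0, -0.0]
force: [-2.8, -1.2, 3.6]
opening: 0.319
grasp_force: 40.0
```

carry_out:
  steps:
    - {"hand": 0, "delta_pos": [0, 0, -4], "delta_rot": [0, 0, 0]}
    - {"hand": 0, "delta_pos": [0, 0, -8], "delta_rot": [0, 0, 0]}
    - {"hand": 0, "delta_pos": [0, 0, -11], "delta_rot": [0, 0, 0]}
    - {"hand": 0, "delta_pos": [0, 0, -14], "delta_rot": [0, 0, 0]}
    - {"hand": 0, "delta_pos": [0, 0, -15.5], "delta_rot": [0, 0, 0]}
    - {"hand": 0, "delta_pos": [0, 0, -15.5], "delta_rot": [0, 0, 0]}
    - {"hand": 0, "delta_pos": [0, 0, -15.5], "delta_rot": [0, 0, 0]}
    - {"hand": 0, "delta_pos": [0, 0, -15.5], "delta_rot": [0, 0, 0]}

```text
clock: 10.95
position: [0.5231, 0.0455, 0.0686]
orientation: [0.637, 0.771, -0.001, -0.0]
force: [-0.7, -1.6, -9.5]
opening: 0.322
grasp_force: 40.0
```

carry_out:
  steps:
    - {"hand": 0, "delta_pos": [0, 0, -1], "delta_rot": [0, 0, 0]}
    - {"hand": 0, "delta_pos": [0, 0, -1], "delta_rot": [0, 0, 0]}
    - {"hand": 0, "delta_pos": [0, 0, -1], "delta_rot": [0, 0, 0]}
    - {"hand": 0, "delta_pos": [0, 0, -1], "delta_rot": [0, 0, 0]}
    - {"hand": 0, "delta_pos": [0, 0, -1], "delta_rot": [0, 0, 0]}
    - {"hand": 0, "delta_pos": [0, 0, -1], "delta_rot": [0, 0, 0]}

```text
clock: 11.55
position: [0.5231, 0.0455, 0.0696]
orientation: [0.637, 0.771, -0.001, -0.0]
force: [-2.0, -3.5, -11.8]
opening: 0.319
grasp_force: 40.0
```

```bash
python3 - <<'E'
from h import *
im,c=snap('side','s9.png'); cv2.imwrite('pics/s9c.png',cv2.resize(im[230:400,230:450,::-1],None,fx=3.5,fy=3.5,interpolation=2))
s=observe(); print(s['position'],s['force'],s['grasp_force'],s['clock'])
E
```

```text
[0.52309534 0.04553158 0.06963985] [ -2.28851562  -2.87694397 -12.68820094] 39.997209906578064 11.6
```

View pics/s9c.png

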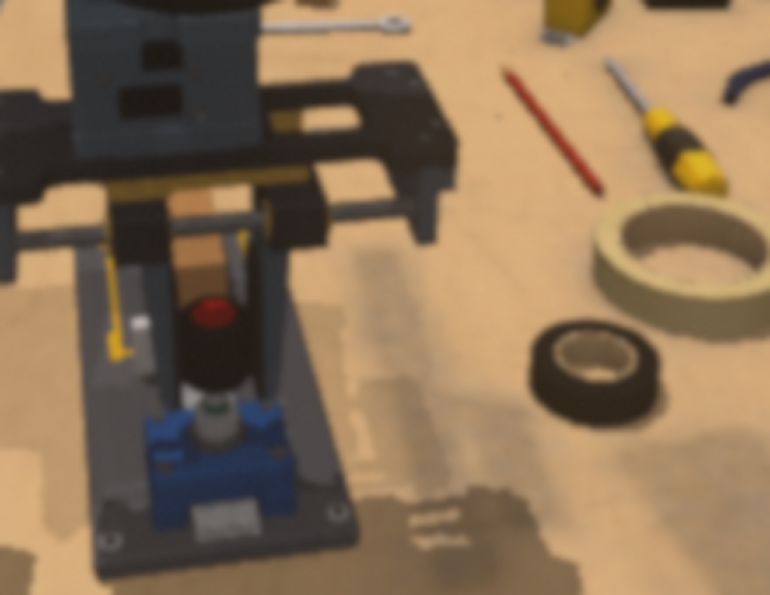

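The knob is raised: its red dot moved from row 346 to row 312, and the green band shows at (215,405). The offcut is still in its outline behind it, and the 12 N pull means the pin is on its stop. I'm handing in.

```bash
python3 -c "
from rig import *
print(close_job())"
```

```text
the job is handed in; nothing more can be done
None
```

The offcut lies flat inside the yellow outline, let go, and the gripper is still holding the index-pin knob fully up with the green band showing; I did not touch the screw box, spanner or tape. The job is handed in but returned no verdict, and the offcut is only about 38 mm wide rather than the listed 53 mm, so I identified it by its place beside the screw box and its middle size.

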